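# Stir the bead bath and rest the stirrer on the light tray

## Task

The beads of the round bath have bunched on one side: take the standing stirrer by its handle and stir them round with its foot until every bead lies at least 30 mm from where it started, keeping all beads in the bath and your fingers off them. Then set the stirrer down gently (do not drop it), upright in the middle of the light yellow tray, so that the tray neither slides nor tips on its small pedestal, and let go. Leave the other things on the bench where they are.

Things in the scene. Friction and masses are not known exactly. Their poses are not given: they have to be found in the camera images.
- bath: round polished, slippery steel bead bath fixed to the bench: open dish, outer diameter 160, inner diameter 140, rim 45 mm above the bench. Flat inner floor 8 mm above the bench. Origin: centre of its underside, on the bench
- stirrer_handle (a point): centre of the stirrer's black handle, on its axis, 115 mm above the underside of its foot; z axis up along the handle. The loose stirrer (about 0.12 kg) stands upright on the bench, 150 mm tall: blue drum-shaped foot, diameter 32, 24 mm high; steel shaft, diameter 12; round handle, diameter 20, from 80 to 150 mm up
- stirrer_foot (a point): centre of the underside of the stirrer's foot. Carried round the bath with its axis about 46 mm from the bath's centre and its underside a few mm above the floor, it drives the beads before it along the wall: none fits between foot and wall. The foot is smooth and slippery too
- tray_floor (a point): centre of the inner floor (upper face) of the yellow plastic tray, loose and light (40 g): 110 mm along its own x, 150 mm along its own y, 22 mm high, walls and floor 3 mm. It rests, centred, on a small fixed round pedestal 50 mm in diameter whose top is 25 mm above the bench, so the floor is 28 mm above the bench; a load set down far from the middle tips it
- bead_blue_center (a point): centre of the loose blue bead, a ball of diameter 20 mm, 18 g, on the floor of the bath; polished and slippery, it rolls. The six beads start bunched along the wall in one half of the bath, the other half being empty
- bead_orange_center (a point): centre of the loose orange bead, a ball of diameter 20 mm, 18 g, on the floor of the bath; polished and slippery, it rolls. The six beads start bunched along the wall in one half of the bath, the other half being empty
- bead_yellow_center (a point): centre of the loose yellow bead, a ball of diameter 20 mm, 18 g, on the floor of the bath; polished and slippery, it rolls. The six beads start bunched along the wall in one half of the bath, the other half being empty
- bead_green_center (a point): centre of the loose green bead, a ball of diameter 20 mm, 18 g, on the floor of the bath; polished and slippery, it rolls. The six beads start bunched along the wall in one half of the bath, the other half being empty
- bead_red_center (a point): centre of the loose red bead, a ball of diameter 20 mm, 18 g, on the floor of the bath; polished and slippery, it rolls. The six beads start bunched along the wall in one half of the bath, the other half being empty
- bead_white_center (a point): centre of the loose white bead, a ball of diameter 20 mm, 18 g, on the floor of the bath; polished and slippery, it rolls. The six beads start bunched along the wall in one half of the bath, the other half being empty
- tube_rack: bystander: blue tube rack, 70 x 130 x 35 mm, with small tubes reaching 46 mm; origin at the centre of its underside
- reagent_bottle: bystander: amber bottle with blue cap, diameter 48, height 95 mm; origin at the centre of its underside
- sample_pot: bystander: clear jar with red lid, diameter 54, height 60 mm; origin at the centre of its underside
- tip_box: bystander: green box, 70 x 100 x 55 mm; origin at the centre of its underside
- beaker: bystander: glass beaker, diameter 64, height 80 mm; origin at the centre of its underside
Not all that is in view belongs to the job. What is meant by the part that bears tray_floor is not grey, and is the larger of those in its own colour. Several things look just like the part that bears stirrer_handle: the one meant starts farthest to the robot's right.

How it is judged:
By the outcome, as a careful person would: the job done as asked, in the order asked, and still so for the second after the job is handed in, with the robot touching nothing.
It also fails if it takes over 58 s, if anything falls off the work surface, if the arm or the gripper's body presses on something with over 40 N, if the wrist force passes 120 N, or if a joint passes its speed limit or range.

## Robot

A 6-joint arm with a two-finger parallel gripper is mounted at the origin on the work surface. World frame = base frame: x ahead of the robot, y to its left, z up, the work surface at z = 0. Lengths are in mm, angles in rad, forces in N, time in s.
With the tool pointing down it reaches from about 275 to 750 mm from the base axis. Payload 10.2 kg.
Tool frame: the origin (TCP) lies midway between the tips of the shut fingers; the grasp point (between the pads) lies 19 mm behind it; z points along the fingers, y is the direction in which the jaws open and shut (so a half turn about z gives the same grasp; the last joint's range is limited). The gripper opens to 85 mm and grips with 20 to 120 N. Pads are 22 mm wide; open, the fingers measure 114 mm over their backs; the gripper's body (76 mm by 85 mm) begins 54 mm behind the grasp point. The pads swing forward as they close: fully open they stand 13 mm farther back than shut.
Start: joints at [-1.511, 0.313, 1.498, -0, 1.331, -0.223], TCP at [146.486, -504.156, 199.994] pointing down, gripper open.
Joint ranges: [-2.94, 2.94], [-0.97, 2.17], [0.19, 2.56], [-1.23, 4.37], [0.02, 3.11], [-2.88, 2.88]. Speed limits (rad/s): [2.39, 2.39, 3.01, 3.14, 3.14, 3.14].

## Interface

Orientations are given as a unit quaternion [w, x, y, z].
In Python, from rig import ctrl gives the robot as it stands.
- The arm moves only by the tool carry_out, never from a script. Its argument "plan" is a list of rows, each a list of 3 entries, a list of its own where there are three numbers: the finger opening in mm, from 0 to 85.4, then the shift along the tool's x, y, z in mm, then the turn, a rotation vector about the tool's x, y, z in units of 6 degrees (1.0 is 6 degrees). In form: [[grip, [x, y, z], [ax, ay, az]], ...]. A call has 1 to 20 rows; each row shifts and turns the commanded pose from where the row before left it, along the tool's axes as they then stand; what a row does not reach is not made up. A row lasts 1/12 s, in which the tool goes at most 41.7 mm and 7.16 degrees, less where a joint would pass 70% of its speed; a pose out of reach is approached as far as the arm can. A call with a gripper value outside its range is refused whole. The fingers move at their own pace and stop on an object; "grip_force" is the grip in N (left out, the last holds). Time passes only in rows, so rows that do not move let the fingers close. It gives the time, the measured TCP pose, the force and the opening at its end, in the units of the state.
- ctrl.sense(): the state, without advancing time (a new reading comes with each control period).
- ctrl.capture(name): name is "scene" or "top"; returns a dict with "color" (400x640x3 uint8, blue, green, red), "range_z" (400x640 float32, mm along the optical axis (not along the pixel's ray), 0 where there is no reading), "fx", "fy", "cx", "cy" (pixels), "cam_to_world" (4x4, takes a point from camera to world coordinates). Camera axes: x right, y up, looking along -z (the intrinsics and any distortion apply to the point x, -y, -z); pixel columns grow to the right and rows downward; lengths in mm; the calibration is good to about 2 mm. A picture is of the moment at which its call begins.
- ctrl.finish_job(): hands the job in, once; it reports no verdict.
The state is a dict: "time_s": time; "joints": joint angles; "dq": joint speeds; "tau": joint torques, N m; "eef_pos": TCP position; "ee_rot": TCP orientation; "force": force on the tool from outside, world axes, zero at the start; "wrist_torque": the same for the moment, N m; "grip_width": opening from 0.0 (shut) to 1.0 (fully open).
Only numpy, scipy, OpenCV 4.12 (cv2) and the standard library are available. Lean on these libraries where they do the work, as an engineer would, in place of code of your own. Each camera call takes 0.05 s, during which the arm holds its last target.

## Working session

There is one attempt and no reset: what is moved stays moved. The work goes in short steps, Python scripts to look and compute and a tool call to move; the robot and the scene stay as the last step left them, time stands still between calls to the robot, and variables do not carry over. Pictures are saved under pics/ and viewed, and the job is handed in when it is done.

Besides the shell and the picture viewer there is one more tool, called after "Emit:" as name(argument=value, ...), one argument or row to a line, values as JSON. carry_out: Moves the arm, as the interface text tells. Its arguments: {"type":"object","properties":{"plan":{"type":"array"},"grip_force":{"type":"number"}},"required":["plan"]}

```bash
mkdir -p pics; cat > h.py <<'E'
import numpy as np, cv2
from rig import ctrl
def cap(n,tag):
    c=ctrl.capture(n); cv2.imwrite(f"pics/{tag}.png",c["color"]); np.savez(f"pics/{tag}.npz",**{k:np.asarray(v) for k,v in c.items()}); return c
def cloud(c):
    z=c["range_z"].astype(float); v,u=np.mgrid[0:z.shape[0],0:z.shape[1]]
    p=np.stack([(u-c["cx"])/c["fx"]*z,-(v-c["cy"])/c["fy"]*z,-z,np.ones_like(z)],-1)
    return (p@np.asarray(c["cam_to_world"]).T)[...,:3]
E
python3 - <<'E'
from h import *
for n in("scene","top"):
    c=cap(n,n+"0"); print({k:(v if np.size(v)<20 else np.shape(v)) for k,v in c.items()})
print(ctrl.sense())
E
```

```text
{'color': (400, 640, 3), 'range_z': (400, 640), 'fx': 471.30574467103435, 'fy': 471.30574467103435, 'cx': 330.06361745381156, 'cy': 195.64794045062743, 'cam_to_world': array([[ 6.97900486e-01, -6.07290653e-01,  3.79648487e-01,
         1.04599716e+03],
       [ 7.16075255e-01,  6.01362171e-01, -3.54400576e-01,
        -4.18924252e+02],
       [-1.30820811e-02,  5.19193222e-01,  8.54556761e-01,
         1.31928641e+03],
       [ 0.00000000e+00,  0.00000000e+00,  0.00000000e+00,
         1.00000000e+00]])}
{'color': (400, 640, 3), 'range_z': (400, 640), 'fx': 390.56675561505796, 'fy': 390.56675561505796, 'cx': 328.37201063282043, 'cy': 199.88689832040933, 'cam_to_world': array([[ 2.96995873e-02,  9.88917415e-01, -1.45465737e-01,
         3.71954326e+02],
       [-9.99503557e-01,  2.78507943e-02, -1.47299820e-02,
         9.64205039e+01],
       [-1.05153995e-02,  1.45830996e-01,  9.89253631e-01,
         1.02874420e+03],
       [ 0.00000000e+00,  0.00000000e+00,  0.00000000e+00,
         1.00000000e+00]])}
{'time_s': 0.1, 'joints': array([-1.51140510e+00,  3.13356602e-01,  1.49833990e+00, -2.61112801e-05,
        1.33096713e+00, -2.23425801e-01]), 'dq': array([ 0.00140062, -0.0002173 , -0.00221298, -0.00198664,  0.00044319,
        0.00112942]), 'tau': array([ 3.24509136e-03, -4.12894893e+01, -2.60139585e+01, -1.01889891e-04,
        3.00638567e-03,  2.21890453e-06]), 'eef_pos': array([ 146.46047782, -503.89774535,  199.51945678]), 'ee_rot': array([-5.34731810e-04,  9.90017885e-01,  1.40940768e-01,  3.12327815e-05]), 'force': array([ 0.50350488,  0.04110902, -0.25849595]), 'wrist_torque': array([-0.00706906,  0.01409658, -0.02424184]), 'grip_width': 0.9958950950428798}
```

View pics/scene0.png

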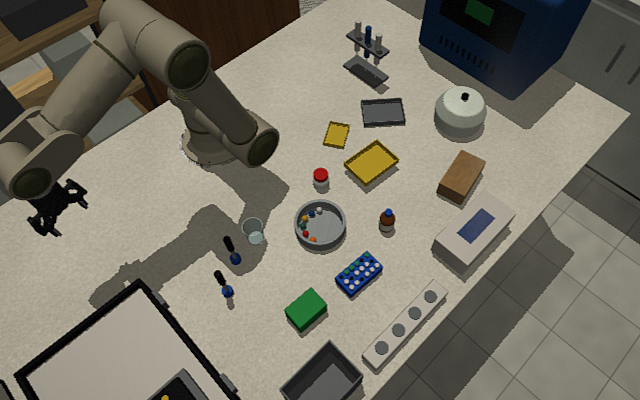

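View pics/top0.png

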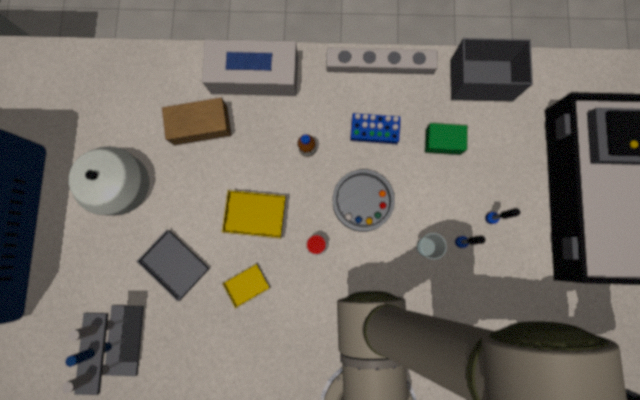

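The top view shows two stirrers (feet at about 492,217 and 462,241), so the right one is meant. The larger yellow tray is at (255,213). The bath is at (363,200), with its beads along the near-right wall. Next I'll measure them.

```bash
cat > m.py <<'E'
from h import *
from scipy.optimize import least_squares
def circ(p):
    f=lambda q:np.hypot(p[:,0]-q[0],p[:,1]-q[1])-q[2]
    r=least_squares(f,[*p.mean(0)[:2],10],loss="soft_l1",f_scale=2); return r.x.round(1)
def load(t):
    d=np.load(f"pics/{t}.npz"); return {k:d[k] for k in d}
E
python3 - <<'E'
from m import *
for t in("top0","scene0"):
    c=load(t);P=cloud(c);hsv=cv2.cvtColor(c["color"],cv2.COLOR_BGR2HSV)
    z=P[...,2]; ok=c["range_z"]>0
    print(t,"table z",np.median(z[ok&(abs(z)<15)]))
    # yellow trays
    m=((hsv[...,0]>20)&(hsv[...,0]<32)&(hsv[...,1]>150)&ok).astype(np.uint8)
    n,l,s,_=cv2.connectedComponentsWithStats(m)
    for i in range(1,n):
        if s[i,4]>100:
            q=P[l==i]; r=cv2.minAreaRect(q[:,:2].astype(np.float32)); fl=q[(q[:,2]<np.percentile(q[:,2],60))]
            print("yellow",s[i],r,"floor",np.median(fl,0).round(1), "rect floor",cv2.minAreaRect(fl[:,:2].astype(np.float32)))
    # blue feet
    m=((hsv[...,0]>105)&(hsv[...,0]<125)&(hsv[...,1]>150)&ok&(z<60)).astype(np.uint8)
    n,l,s,_=cv2.connectedComponentsWithStats(m)
    for i in range(1,n):
        if 20<s[i,4]<500:
            q=P[l==i]; print("blue",s[i],q.mean(0).round(1),q.max(0).round(1))
    # things 60..160 near the stirrers
    for zlo,zhi in((90,145),(145,165)):
        m=(ok&(z>zlo)&(z<zhi)&(P[...,0]>250)&(P[...,0]<520)&(P[...,1]<0)&(P[...,1]>-420)).astype(np.uint8)
        n,l,s,_=cv2.connectedComponentsWithStats(m)
        for i in range(1,n):
            if s[i,4]>5:
                q=P[l==i]; print("tall",zlo,s[i],q.mean(0).round(1),circ(q) if s[i,4]>8 else'',q.min(0).round(),q.max(0).round())
    # bath rim
    m=ok&(z>41)&(z<49)&(hsv[...,1]<80)
    cx0=P[200,363] if t=="top0" else P[226,320]
    m&=np.hypot(P[...,0]-cx0[0],P[...,1]-cx0[1])<100
    print("bath",cx0.round(),m.sum(),circ(P[m]), P[m].mean(0).round(1))
    im=cv2.resize(c["color"][150:280,300:540] if t=="top0" else c["color"][190:310,200:380],None,fx=3.3,fy=3.3,interpolation=cv2.INTER_CUBIC)
    cv2.imwrite(f"pics/{t}_z.png",im)
E
```

```text
top0 table z -0.14926375132586145
yellow [ 223  191   63   47 2444] ((476.95721435546875, 299.8665466308594), (148.7836151123047, 107.5546646118164), 85.85326385498047) floor [477.7 302.6  26.8] rect floor ((478.22869873046875, 302.7998352050781), (142.74806213378906, 103.7513656616211), 85.7733154296875)
yellow [ 224  264   45   43 1071] ((295.7594909667969, 316.14642333984375), (70.57701873779297, 100.14226531982422), 31.852807998657227) floor [293.5 320.1   0.7] rect floor ((294.9139709472656, 318.3601989746094), (69.47946166992188, 95.50450134277344), 31.808195114135742)
blue [ 32 145  13  38 225] [588.1 868.7  45.7] [640.  873.6  59.9]
blue [487 213  11  10  72] [ 485.  -308.3   23.2] [ 497.8 -298.9   29.3]
blue [456 237  11  10  66] [ 421.5 -228.5   23.3] [ 433.8 -219.1   39.2]
tall 90 [501 208  15  11  91] [ 485.6 -308.1  118.2] [ 487.6 -315.     9.7] [ 478. -317.   90.] [ 497. -304.  145.]
tall 90 [468 235  12  10  71] [ 422.6 -227.6  118.4] [ 423.4 -235.1    9.8] [ 413. -235.   91.] [ 433. -225.  144.]
tall 145 [511 207  10   9  64] [ 487.  -313.7  149.2] [ 487.2 -314.1    7
[... 1098 characters left out ...]
11  12  78] [ 492.7 -315.6   21.3] [ 504.2 -300.1   49.7]
tall 90 [225 240   9  11  65] [ 430.3 -235.2  117.3] [ 423.6 -233.3    9.3] [ 418. -243.   90.] [ 435. -224.  145.]
tall 90 [216 274  10  11  67] [ 494.6 -314.3  116.3] [ 487.2 -313.2    9.5] [ 487. -323.   90.] [ 499. -304.  144.]
tall 145 [250 163  12   5  28] [294.6 -19.6 155.4] [74259.3 -3702.8 74056.4] [292. -40. 145.] [299.  -1. 165.]
tall 145 [224 236   7   7  37] [ 425.6 -233.6  150.2] [ 425.  -233.4    6.9] [ 416. -243.  145.] [ 433. -224.  155.]
tall 145 [214 270   8   8  44] [ 488.5 -313.6  149.8] [ 488.  -313.6    6.6] [ 478. -323.  145.] [ 498. -305.  155.]
bath [521.  25.   9.] 411 [523.4  23.4  74.8] [524.2  19.2  44.7]
```

```bash
ls; ls pics
```

```text
h.py
m.py
pics
scene0.npz
scene0.png
scene0_z.png
top0.npz
top0.png
top0_z.png
```

View pics/top0_z.png

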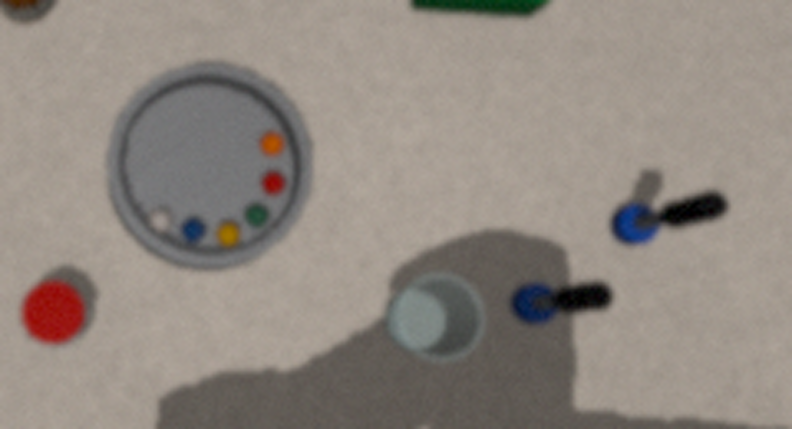

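View pics/scene0_z.png

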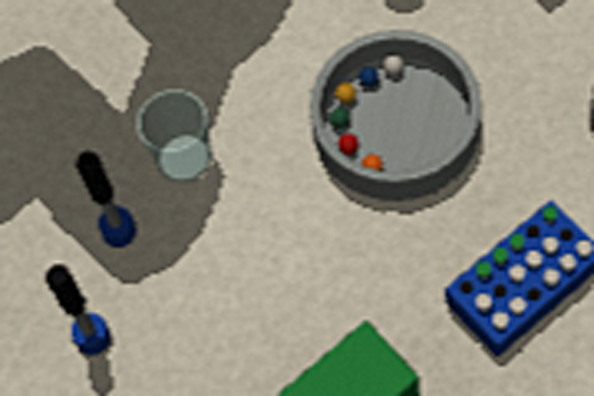

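```bash
cat >> m.py <<'E'
BC=np.array([522.3,22.8])
def beads(t,verbose=True,zoom=None):
    """beads inside the bath: points 11..34 high within 62 of center"""
    c=load(t);P=cloud(c);hsv=cv2.cvtColor(c["color"],cv2.COLOR_BGR2HSV);ok=c["range_z"]>0
    r=np.hypot(P[...,0]-BC[0],P[...,1]-BC[1])
    m=ok&(r<68)&(P[...,2]>17)&(P[...,2]<34)
    H,S,V=[hsv[...,i].astype(int) for i in range(3)]
    cls={"red":(S>130)&((H<5)|(H>172)),"orange":(S>130)&(H>=5)&(H<17),"yellow":(S>110)&(H>=20)&(H<36),"green":(S>80)&(H>=45)&(H<90),"blue":(S>90)&(H>=100)&(H<130),"white":(S<70)&(V>120)}
    out={}
    for k,mm in cls.items():
        n,l,s,_=cv2.connectedComponentsWithStats((mm&m).astype(np.uint8))
        if n<2: continue
        i=1+np.argmax(s[1:,4]); q=P[l==i]
        if len(q)<4: continue
        f=lambda x:np.linalg.norm(q-[x[0],x[1],18],axis=1)-10
        x=least_squares(f,q.mean(0)[:2],loss="soft_l1").x
        d=x-BC; out[k]=x
        if verbose: print(k,len(q),x.round(1),"top",q[:,2].max().round(1),"r",np.hypot(*d).round(1),"ang",np.degrees(np.arctan2(d[1],d[0])).round())
    return out
E
python3 -c "
from m import *
for t in('top0','scene0'): print(t);beads(t)
print(circ.__name__)
for t,n in(('top0',0),):
    c=load(t);P=cloud(c)
"
```

```text
top0
red 29 [511.9 -30.8] top 28.4 r 54.6 ang -101.0
orange 36 [543.6 -28.3] top 30.9 r 55.4 ang -67.0
yellow 24 [471.1   2.8] top 30.6 r 55.0 ang -159.0
green 19 [486.  -18.1] top 31.1 r 54.7 ang -132.0
blue 26 [473.7  33.7] top 29.7 r 49.8 ang 167.0
white 25 [480.3  56.6] top 30.6 r 53.9 ang 141.0
scene0
red 25 [512.2 -27.8] top 30.7 r 51.6 ang -101.0
orange 20 [543.8 -28.1] top 31.5 r 55.3 ang -67.0
yellow 18 [470.4   4.3] top 32.1 r 55.2 ang -160.0
green 24 [484.6 -14.6] top 30.0 r 53.1 ang -135.0
blue 24 [473.8  36.5] top 32.0 r 50.4 ang 164.0
white 18 [478.5  60.6] top 30.6 r 57.9 ang 139.0
circ
```

The top and scene measurements agree: stirrer at (487.4,-314) with its top at 150, tray centre at about (477.7,302) with its floor near 28, and bath centre at (522.5,22.8). The beads sit at r≈55, from 140° round through 180° to 293°. I'll square the tool to the world axes and approach.

Emit:
carry_out(
  plan=[
    [85,[0,0,0],[0,0,0.9]],
    [85,[0,0,0],[0,0,0.9]],
    [85,[0,0,0],[0,0,0.9]],
    [85,[24,-14,0],[0,0,0]],
    [85,[24,-14,0],[0,0,0]],
    [85,[24,-14,0],[0,0,0]],
    [85,[24,-14,0],[0,0,0]],
    [85,[24,-14,0],[0,0,0]],
    [85,[24,-14,0],[0,0,0]],
    [85,[24,-14,0],[0,0,0]],
    [85,[24,-14,0],[0,0,0]],
    [85,[24,-14,0],[0,0,0]],
    [85,[24,-14,0],[0,0,0]],
    [85,[24,-14,0],[0,0,0]],
    [85,[24,-14,0],[0,0,0]],
    [85,[24,-14,0],[0,0,0]],
    [85,[0,0,0],[0,0,0]],
    [85,[0,0,0],[0,0,0]],
  ],
  grip_force=50,
)

```text
time_s: 1.6
eef_pos: [459.1, -321.3, 199.4]
ee_rot: [-0.0, 1.0, 0.001, -0.0]
force: [-1.0, -0.5, -0.1]
grip_width: 0.993
```

Emit:
carry_out(
  plan=[
    [85,[14,-4,0],[0,0,0]],
    [85,[14.3,-3.3,0],[0,0,0]],
    [85,[0,0,0],[0,0,0]],
    [85,[0,0,15],[0,0,0]],
    [85,[0,0,15],[0,0,0]],
    [85,[0,0,15],[0,0,0]],
    [85,[0,0,15],[0,0,0]],
    [85,[0,0,15],[0,0,0]],
    [85,[0,0,15],[0,0,0]],
    [85,[0,0,13],[0,0,0]],
    [85,[0,0,0],[0,0,0]],
    [85,[0,0,0],[0,0,0]],
  ],
)

```text
time_s: 2.6
eef_pos: [485.8, -315.3, 96.9]
ee_rot: [-0.0, 1.0, -0.0, -0.0]
force: [0.6, -0.5, 0.7]
grip_width: 0.996
```

```bash
python3 - <<'E'
from m import *
c=cap("scene","s1"); s=ctrl.sense(); print(s["eef_pos"],s["force"])
cv2.imwrite("pics/s1z.png",cv2.resize(c["color"][180:330,140:300],None,fx=4,fy=4))
E
```

```text
[ 486.36231633 -315.47757304   97.71757754] [ 0.92650652 -0.42121977  0.22021507]
```

View pics/s1z.png

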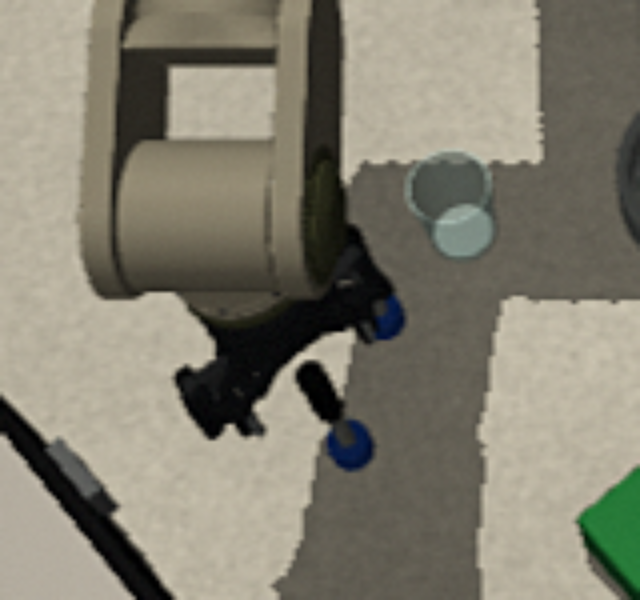

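```bash
python3 - <<'E'
from m import *
c=load("s1");P=cloud(c);z=P[...,2]
m=(z>95)&(z<150)&(abs(P[...,0]-487)<60)&(abs(P[...,1]+314)<75)
n,l,s,_=cv2.connectedComponentsWithStats(m.astype(np.uint8))
for i in range(1,n):
    if s[i,4]>10: q=P[l==i];print(s[i],q.mean(0).round(),q.min(0).round(),q.max(0).round())
q=P[m];
for lo,hi in((-390,-345),(-335,-295),(-285,-240)):
    k=q[(q[:,1]>lo)&(q[:,1]<hi)]
    if len(k): print(lo,len(k),np.percentile(k,[5,50,95],axis=0).round(),)
E
```

```text
[214 270  12  14  83] [ 493. -314.  127.] [ 481. -323.   96.] [ 498. -303.  150.]
-390 1 [[ 498. -358.  148.]
 [ 498. -358.  148.]
 [ 498. -358.  148.]]
-335 84 [[ 484. -322.   98.]
 [ 494. -314.  128.]
 [ 498. -305.  149.]]
-285 2 [[ 484. -271.  147.]
 [ 487. -266.  148.]
 [ 491. -261.  148.]]
```

The picture shows the handle (312,375 in the zoom) standing between the open fingers. Depth also puts the finger midline at about the handle, so I'll close.

Emit:
carry_out(
  plan=[
    [50,[0,0,0],[0,0,0]],
    [30,[0,0,0],[0,0,0]],
    [24,[0,0,0],[0,0,0]],
    [20,[0,0,0],[0,0,0]],
    [16,[0,0,0],[0,0,0]],
    [12,[0,0,0],[0,0,0]],
    [10,[0,0,0],[0,0,0]],
    [10,[0,0,0],[0,0,0]],
    [10,[0,0,0],[0,0,0]],
    [10,[0,0,0],[0,0,0]],
    [10,[0,0,0],[0,0,0]],
  ],
  grip_force=50,
)

```text
time_s: 3.57
eef_pos: [487.0, -314.9, 97.3]
ee_rot: [0.0, 1.0, 0.0, 0.0]
force: [-0.3, 1.0, 4.9]
grip_width: 0.212
```

Emit:
carry_out(
  plan=[
    [10,[0,0,-3],[0,0,0]],
    [10,[0,0,-8],[0,0,0]],
    [10,[0,0,-14],[0,0,0]],
    [10,[0,0,-15],[0,0,0]],
    [10,[0,0,-15],[0,0,0]],
    [10,[0,0,-15],[0,0,0]],
    [10,[0,0,-10],[0,0,0]],
    [10,[0,0,-5],[0,0,0]],
    [10,[0,0,0],[0,0,0]],
    [10,[0,0,0],[0,0,0]],
  ],
)

```text
time_s: 4.4
eef_pos: [486.6, -314.7, 181.4]
ee_rot: [-0.0, 1.0, 0.0, -0.0]
force: [0.7, -0.4, -1.0]
grip_width: 0.212
```

```bash
cat >> m.py <<'E'
def stir(t,xy,zf):
    "foot centre estimate from blue pixels near expected xy, foot z"
    c=load(t);P=cloud(c);hsv=cv2.cvtColor(c["color"],cv2.COLOR_BGR2HSV)
    m=(hsv[...,0]>105)&(hsv[...,0]<125)&(hsv[...,1]>130)&(np.hypot(P[...,0]-xy[0],P[...,1]-xy[1])<30)&(abs(P[...,2]-zf-12)<20)
    q=P[m]; 
    side=q[q[:,2]<zf+21]
    f=lambda x:np.hypot(side[:,0]-x[0],side[:,1]-x[1])-16
    x=least_squares(f,xy,loss="soft_l1").x if len(side)>5 else None
    print(t,"n",len(q),len(side),"z",np.percentile(q[:,2],[2,98]).round(1),"foot xy side-fit",x)
E
python3 - <<'E'
from m import *
s=ctrl.sense();print(s["eef_pos"],s["force"],s["grip_width"])
for n in("scene","top"):
    c=cap(n,n+"2")
    stir(n+"2",s["eef_pos"][:2],s["eef_pos"][2]-96)
cv2.imwrite("pics/s2z.png",cv2.resize(load("scene2")["color"][180:330,140:300],None,fx=4,fy=4))
E
```

```text
[ 486.57879394 -314.68233056  181.42871025] [ 0.68188424 -0.38417405 -1.0130285 ] 0.2124413572360659
scene2 n 84 39 z [ 88.9 115. ] foot xy side-fit [ 485.60532462 -313.20802248]
top2 n 97 41 z [ 92.4 111.7] foot xy side-fit [ 485.39988379 -316.75904271]
```

View pics/s2z.png

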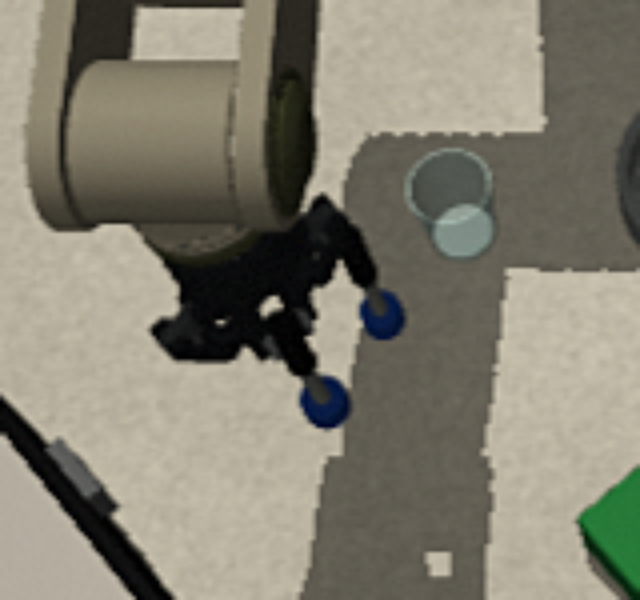

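The stirrer is held upright and lifted clear, with its foot at zoom pixel (325,403). Next I'll carry it over the empty side of the bath.

Emit:
carry_out(
  plan=[
    [10,[2,-8,0],[0,0,0]],
    [10,[4.5,-18,0],[0,0,0]],
    [10,[5,-20,0],[0,0,0]],
    [10,[5,-20,0],[0,0,0]],
    [10,[5,-20,0],[0,0,0]],
    [10,[5,-20,0],[0,0,0]],
    [10,[5,-20,0],[0,0,0]],
    [10,[5,-20,0],[0,0,0]],
    [10,[5,-20,0],[0,0,0]],
    [10,[5,-20,0],[0,0,0]],
    [10,[5,-20,0],[0,0,0]],
    [10,[5,-20,0],[0,0,0]],
    [10,[5,-20,0],[0,0,0]],
    [10,[5,-20,0],[0,0,0]],
    [10,[5,-20,0],[0,0,0]],
    [10,[5,-20,0],[0,0,0]],
    [10,[4.5,-28,0],[0,0,0]],
    [10,[0,-12,0],[0,0,0]],
    [10,[0,0,0],[0,0,0]],
    [10,[0,0,0],[0,0,0]],
  ],
)

```text
time_s: 6.17
eef_pos: [567.4, 31.5, 181.7]
ee_rot: [0.0, 1.0, 0.001, -0.0]
force: [0.1, 0.8, -1.1]
grip_width: 0.213
```

```bash
python3 - <<'E'
from m import *
s=ctrl.sense();print(s["eef_pos"],s["force"],s["grip_width"])
for n in("scene","top"):
    c=cap(n,n+"3"); beads(n+"3")
    stir(n+"3",s["eef_pos"][:2],s["eef_pos"][2]-97)
a=cv2.resize(load("scene3")["color"][170:290,250:390],None,fx=3.5,fy=3.5);cv2.imwrite("pics/s3z.png",a)
E
```

```text
[567.41891318  31.48416576 181.69120108] [ 0.10392491  0.80581058 -1.12323214] 0.21280344163217088
red 26 [510.7 -26.7] top 33.9 r 50.9 ang -103.0
orange 21 [543.5 -28. ] top 28.6 r 55.0 ang -67.0
yellow 11 [473.3   6.6] top 32.7 r 51.6 ang -162.0
green 24 [487.5 -15.3] top 29.8 r 51.6 ang -132.0
blue 23 [472.6  34.6] top 32.2 r 51.1 ang 167.0
white 18 [480.   62.6] top 31.4 r 58.1 ang 137.0
scene3 n 78 31 z [ 88.5 111.9] foot xy side-fit [566.67259916  33.7657005 ]Traceback (most recent call last):
  File "<stdin>", line 5, in <module>
  File "m.py", line 35, in stir
    print(t,"n",len(q),len(side),"z",np.percentile(q[:,2],[2,98]).round(1),"foot xy side-fit",x)
                                     ~~~~~~~~~~~~~^^^^^^^^^^^^^^^
    return _quantile_unchecked(
        a, q, axis, out, overwrite_input, method, keepdims, weights)
    return _ureduce(a,
                    func=_quantile_ureduce_func,
    ...<5 lines>...
                    overwrite_input=overwrite_input,
                    method=method)
    r = func(a, **kwargs)
    result = _quantile(arr,
                       quantiles=q,
    ...<2 lines>...
                       out=out,
                       weights=wgt)
    slices_having_nans = np.isnan(arr[-1, ...])
                                  ~~~^^^^^^^^^
IndexError: index -1 is out of bounds for axis 0 with size 0
```

The beads are unchanged and the foot is over r≈46 at angle 11°. I'll lower it, then work out arc steps.

Emit:
carry_out(
  plan=[
    [10,[0,0,8],[0,0,0]],
    [10,[0,0,14],[0,0,0]],
    [10,[0,0,15],[0,0,0]],
    [10,[0,0,14],[0,0,0]],
    [10,[0,0,10],[0,0,0]],
    [10,[0,0,7],[0,0,0]],
    [10,[0,0,5],[0,0,0]],
    [10,[0,0,0],[0,0,0]],
    [10,[0,0,0],[0,0,0]],
  ],
)

```text
time_s: 7.02
eef_pos: [567.9, 31.0, 109.3]
ee_rot: [0.0, 1.0, -0.0, 0.0]
force: [-0.4, -0.1, -0.3]
grip_width: 0.215
```

```bash
cat > arc.py <<'E'
import numpy as np,sys
from m import BC
from rig import ctrl
def arc(p,a0,a1,n,r=46):
    p=np.array(p)
    for k,a in enumerate(np.radians(np.linspace(a0,a1,n))):
        t=BC+r*np.array([np.cos(a),np.sin(a)]); d=(t-p).round(1); p=p+d
        print([float(d[0]),float(-d[1])],end=" ")
    print(p)
E
python3 - <<'E'
from arc import *
s=ctrl.sense();print(s["eef_pos"],s["force"])
p=np.array([567.3,31.8]) 
arc(p,7,-83,20); 
E
```

```text
[567.93401084  31.03300967 109.26035566] [-0.44277042 -0.05128429 -0.25116401]
[0.7, 3.4] [0.3, 3.8] [-0.0, 3.8] [-0.4, 3.8] [-0.6, 3.7] [-0.9, 3.7] [-1.3, 3.6] [-1.5, 3.5] [-1.8, 3.3] [-2.1, 3.2] [-2.4, 3.0] [-2.5, 2.8] [-2.8, 2.6] [-3.0, 2.3] [-3.2, 2.1] [-3.4, 1.8] [-3.5, 1.5] [-3.6, 1.2] [-3.6, 0.9] [-3.8, 0.7] [527.9 -22.9]
```

Emit:
carry_out(
  plan=[
    [10,[0.7,3.4,0],[0,0,0]],
    [10,[0.3,3.8,0],[0,0,0]],
    [10,[0,3.8,0],[0,0,0]],
    [10,[-0.4,3.8,0],[0,0,0]],
    [10,[-0.6,3.7,0],[0,0,0]],
    [10,[-0.9,3.7,0],[0,0,0]],
    [10,[-1.3,3.6,0],[0,0,0]],
    [10,[-1.5,3.5,0],[0,0,0]],
    [10,[-1.8,3.3,0],[0,0,0]],
    [10,[-2.1,3.2,0],[0,0,0]],
    [10,[-2.4,3.0,0],[0,0,0]],
    [10,[-2.5,2.8,0],[0,0,0]],
    [10,[-2.8,2.6,0],[0,0,0]],
    [10,[-3.0,2.3,0],[0,0,0]],
    [10,[-3.2,2.1,0],[0,0,0]],
    [10,[-3.4,1.8,0],[0,0,0]],
    [10,[-3.5,1.5,0],[0,0,0]],
    [10,[-3.6,1.2,0],[0,0,0]],
    [10,[-3.6,0.9,0],[0,0,0]],
    [10,[-3.8,0.7,0],[0,0,0]],
  ],
)

```text
time_s: 8.68
eef_pos: [528.1, -23.6, 109.0]
ee_rot: [-0.0, 1.0, 0.0, 0.0]
force: [-0.1, -0.2, -1.2]
grip_width: 0.215
```

```bash
python3 - <<'E'
from arc import *
from m import *
s=ctrl.sense();print(s["eef_pos"],s["force"])
c=cap("scene","s4");beads("s4")
cv2.imwrite("pics/s4z.png",cv2.resize(c["color"][170:290,250:390],None,fx=3.5,fy=3.5))
arc([527.9,-22.9],-87.5,-173,20)
E
```

```text
[528.06406903 -23.56711446 109.02168053] [-0.12081262 -0.23784427 -1.21245818]
red 26 [491.7 -20.8] top 29.9 r 53.3 ang -125.0
orange 18 [503.8 -36.2] top 31.4 r 61.8 ang -107.0
green 20 [471.6 -10.9] top 28.6 r 60.9 ang -146.0
blue 29 [536.  -28.9] top 33.6 r 53.4 ang -75.0
white 18 [481.3  61.7] top 31.6 r 56.5 ang 137.0
[-3.6, 0.3] [-3.6, -0.0] [-3.6, -0.3] [-3.6, -0.5] [-3.5, -0.9] [-3.4, -1.1] [-3.4, -1.3] [-3.2, -1.7] [-3.1, -1.8] [-2.9, -2.2] [-2.8, -2.3] [-2.5, -2.5] [-2.4, -2.8] [-2.1, -2.9] [-1.9, -3.0] [-1.7, -3.3] [-1.4, -3.3] [-1.1, -3.4] [-0.9, -3.5] [-0.6, -3.6] [476.6  17.2]
```

View pics/s4z.png

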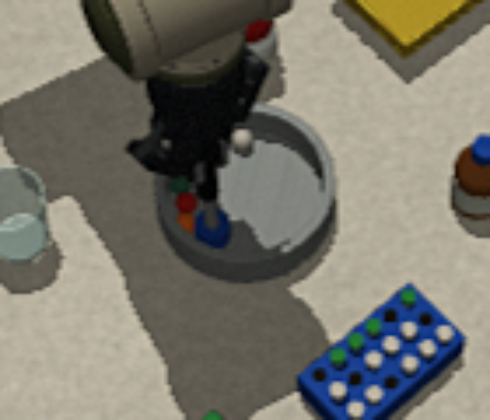

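The foot (211,228) is pushing orange, red and green ahead of it in a train along the wall. Stirring goes on.

Emit:
carry_out(
  plan=[
    [10,[-3.6,0.3,0],[0,0,0]],
    [10,[-3.6,0,0],[0,0,0]],
    [10,[-3.6,-0.3,0],[0,0,0]],
    [10,[-3.6,-0.5,0],[0,0,0]],
    [10,[-3.5,-0.9,0],[0,0,0]],
    [10,[-3.4,-1.1,0],[0,0,0]],
    [10,[-3.4,-1.3,0],[0,0,0]],
    [10,[-3.2,-1.7,0],[0,0,0]],
    [10,[-3.1,-1.8,0],[0,0,0]],
    [10,[-2.9,-2.2,0],[0,0,0]],
    [10,[-2.8,-2.3,0],[0,0,0]],
    [10,[-2.5,-2.5,0],[0,0,0]],
    [10,[-2.4,-2.8,0],[0,0,0]],
    [10,[-2.1,-2.9,0],[0,0,0]],
    [10,[-1.9,-3.0,0],[0,0,0]],
    [10,[-1.7,-3.3,0],[0,0,0]],
    [10,[-1.4,-3.3,0],[0,0,0]],
    [10,[-1.1,-3.4,0],[0,0,0]],
    [10,[-0.9,-3.5,0],[0,0,0]],
    [10,[-0.6,-3.6,0],[0,0,0]],
  ],
)

```text
time_s: 10.4
eef_pos: [477.1, 16.8, 109.0]
ee_rot: [0.0, 1.0, 0.0, 0.0]
force: [1.1, -0.4, -1.4]
grip_width: 0.212
```

```bash
python3 - <<'E'
from arc import *
from m import *
s=ctrl.sense();print(s["eef_pos"],s["force"])
c=cap("scene","s5");beads("s5")
cv2.imwrite("pics/s5z.png",cv2.resize(c["color"][170:290,250:390],None,fx=3.5,fy=3.5))
arc([476.6,17.2],-177,-200,6)
E
```

```text
[477.08771978  16.84065942 109.04010051] [ 1.10394965 -0.42211807 -1.4140409 ]
red 25 [489.3  41.2] top 29.0 r 37.8 ang 151.0
orange 11 [465.8  37.3] top 32.0 r 58.3 ang 166.0
yellow 18 [485.4  69.7] top 32.6 r 59.7 ang 128.0
green 21 [474.  56.] top 30.3 r 58.6 ang 146.0
blue 24 [501.1  53.6] top 31.9 r 37.4 ang 125.0
white 15 [505.   78.9] top 28.6 r 58.7 ang 107.0
[-0.2, -3.2] [-0.1, -3.7] [0.3, -3.7] [0.5, -3.6] [0.9, -3.6] [1.1, -3.5] [479.1  38.5]
```

View pics/s5z.png

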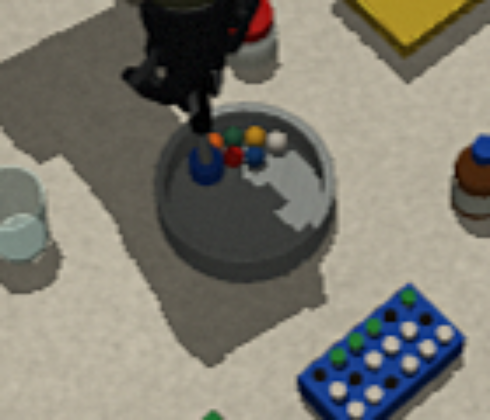

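All six beads are visible ahead of the foot in a double row. I'll go another ~75° so the margin is ample.

```bash
python3 - <<'E'
from arc import *
arc([476.6,17.2],-177,-258,20)
E
```

```text
[-0.2, -3.2] [-0.1, -3.4] [0.2, -3.4] [0.5, -3.4] [0.7, -3.4] [0.9, -3.3] [1.2, -3.2] [1.5, -3.1] [1.6, -3.0] [1.9, -2.8] [2.1, -2.7] [2.3, -2.6] [2.4, -2.4] [2.6, -2.2] [2.8, -1.9] [3.0, -1.8] [3.0, -1.6] [3.2, -1.3] [3.2, -1.1] [3.3, -0.8] [512.7  67.8]
```

Emit:
carry_out(
  plan=[
    [10,[-0.2,-3.2,0],[0,0,0]],
    [10,[-0.1,-3.4,0],[0,0,0]],
    [10,[0.2,-3.4,0],[0,0,0]],
    [10,[0.5,-3.4,0],[0,0,0]],
    [10,[0.7,-3.4,0],[0,0,0]],
    [10,[0.9,-3.3,0],[0,0,0]],
    [10,[1.2,-3.2,0],[0,0,0]],
    [10,[1.5,-3.1,0],[0,0,0]],
    [10,[1.6,-3.0,0],[0,0,0]],
    [10,[1.9,-2.8,0],[0,0,0]],
    [10,[2.1,-2.7,0],[0,0,0]],
    [10,[2.3,-2.6,0],[0,0,0]],
    [10,[2.4,-2.4,0],[0,0,0]],
    [10,[2.6,-2.2,0],[0,0,0]],
    [10,[2.8,-1.9,0],[0,0,0]],
    [10,[3.0,-1.8,0],[0,0,0]],
    [10,[3.0,-1.6,0],[0,0,0]],
    [10,[3.2,-1.3,0],[0,0,0]],
    [10,[3.2,-1.1,0],[0,0,0]],
    [10,[3.3,-0.8,0],[0,0,0]],
  ],
)

```text
time_s: 12.12
eef_pos: [513.5, 67.3, 109.0]
ee_rot: [-0.0, 1.0, 0.0, -0.0]
force: [0.3, -0.8, -0.8]
grip_width: 0.214
```

```bash
cat > chk.py <<'E'
from m import *
import sys
t=sys.argv[1]
s=ctrl.sense();print(s["time_s"],s["eef_pos"],s["force"],s["grip_width"])
a=beads("scene0",False);b0=beads("top0",False)
for n in("scene","top"):
    c=cap(n,n+t);print(n);b=beads(n+t)
    print({k:float(np.linalg.norm(b[k]-(a[k]+b0[k])/2).round()) for k in b})
cv2.imwrite(f"pics/z{t}.png",cv2.resize(load("scene"+t)["color"][110:290,250:450],None,fx=3.3,fy=3.3))
E
python3 chk.py 6
```

```text
12.1167 [513.48073767  67.28556232 108.97323213] [ 0.31299592 -0.82459328 -0.75935974] 0.21435582404389536
scene
red 26 [537.8  60.3] top 31.1 r 40.6 ang 68.0
orange 27 [534.4  83.7] top 30.6 r 62.1 ang 79.0
yellow 16 [567.3  61.2] top 30.3 r 59.2 ang 40.0
green 21 [550.2  74.5] top 31.3 r 58.7 ang 62.0
blue 32 [519.5  62.4] top 33.9 r 39.7 ang 94.0
{'red': 93.0, 'orange': 112.0, 'yellow': 113.0, 'green': 112.0, 'blue': 53.0}
top
{}
```

View pics/z6.png

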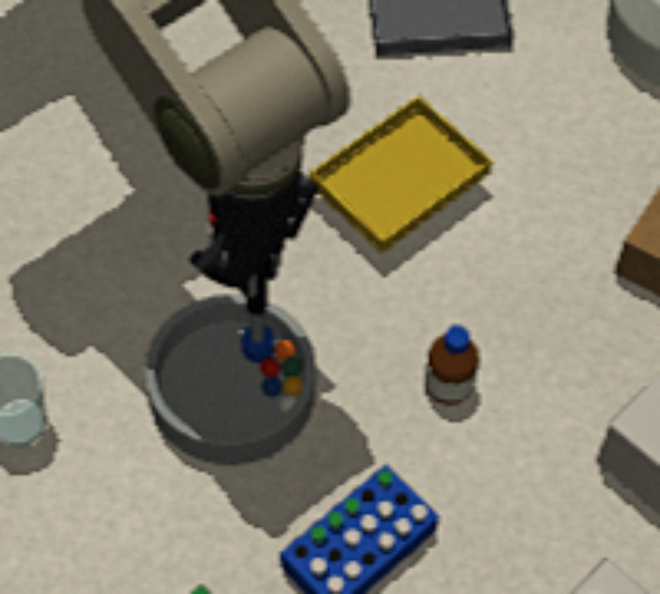

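All beads (zoom 270–305, 345–405) are well away from their starts. I'll back off a touch, lift, and recheck.

Emit:
carry_out(
  plan=[
    [10,[-3,1,0],[0,0,0]],
    [10,[-3,1.5,0],[0,0,0]],
    [10,[0,0,-4],[0,0,0]],
    [10,[0,0,-8],[0,0,0]],
    [10,[0,0,-12],[0,0,0]],
    [10,[0,0,-14],[0,0,0]],
    [10,[0,0,-14],[0,0,0]],
    [10,[0,0,-12],[0,0,0]],
    [10,[0,0,-8],[0,0,0]],
    [10,[0,0,-4],[0,0,0]],
    [10,[0,0,0],[0,0,0]],
  ],
)

```text
time_s: 13.13
eef_pos: [507.5, 64.6, 185.9]
ee_rot: [0.0, 1.0, 0.0, 0.001]
force: [0.4, -0.4, -1.1]
grip_width: 0.212
```

```bash
python3 chk.py 7; python3 - <<'E'
from m import *
stir("scene7",[507,71],89)
E
```

```text
13.1333 [507.48410033  64.6278672  185.90305565] [ 0.41255362 -0.44369103 -1.09482815] 0.21242609415688743
scene
red 24 [538.8  58.9] top 29.1 r 39.7 ang 65.0
orange 28 [538.   82.6] top 31.9 r 61.8 ang 75.0
yellow 11 [572.3  55.9] top 32.2 r 60.0 ang 34.0
green 25 [554.1  74.2] top 33.2 r 60.5 ang 58.0
blue 22 [555.8  45.8] top 31.9 r 40.7 ang 34.0
{'red': 92.0, 'orange': 111.0, 'yellow': 114.0, 'green': 114.0, 'blue': 83.0}
top
orange 4 [537.5  80.3] top 26.4 r 59.5 ang 75.0
{'orange': 109.0}
scene7 n 75 40 z [ 91.1 116. ] foot xy side-fit [507.44693877  66.65529784]
```

View pics/z7.png

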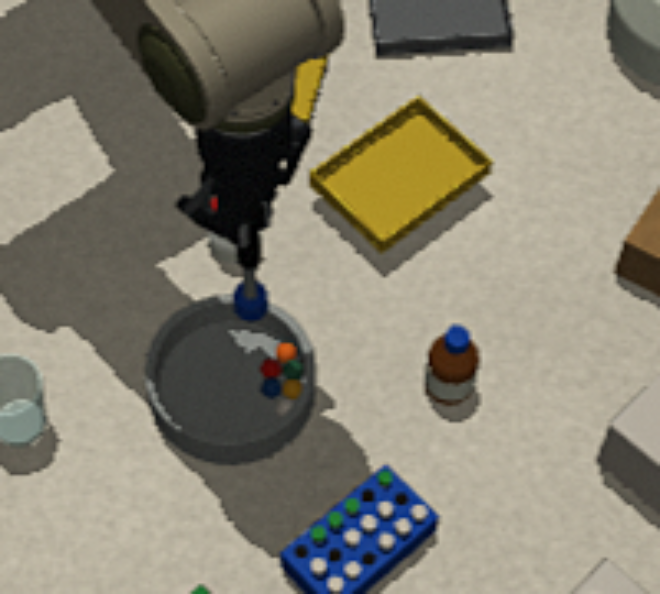

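The beads lie still, five of them measured 83–114 mm from their starts and the white one visible at (285,405). On to the tray.

Emit:
carry_out(
  plan=[
    [10,[-1,-8,0],[0,0,0]],
    [10,[-2,-16,0],[0,0,0]],
    [10,[-2.5,-20,0],[0,0,0]],
    [10,[-2.5,-20,0],[0,0,0]],
    [10,[-2.5,-20,0],[0,0,0]],
    [10,[-2.5,-20,0],[0,0,0]],
    [10,[-2.5,-20,0],[0,0,0]],
    [10,[-2.5,-20,0],[0,0,0]],
    [10,[-2.5,-20,0],[0,0,0]],
    [10,[-2.5,-20,0],[0,0,0]],
    [10,[-2.5,-20,0],[0,0,0]],
    [10,[-2,-16,0],[0,0,0]],
    [10,[-1.5,-11,0],[0,0,0]],
    [10,[-0.5,-5.5,0],[0,0,0]],
    [10,[0,0,0],[0,0,0]],
    [10,[0,0,0],[0,0,0]],
    [10,[0,0,0],[0,0,0]],
  ],
)

```text
time_s: 14.65
eef_pos: [477.8, 300.5, 184.9]
ee_rot: [0.0, 1.0, -0.0, -0.0]
force: [0.1, 0.9, -0.9]
grip_width: 0.213
```

```bash
cat > tray.py <<'E'
from m import *
def tray(t):
    c=load(t);P=cloud(c);hsv=cv2.cvtColor(c["color"],cv2.COLOR_BGR2HSV)
    m=(hsv[...,0]>20)&(hsv[...,0]<32)&(hsv[...,1]>150)&(c["range_z"]>0)&(abs(P[...,0]-478)<75)&(abs(P[...,1]-302)<90)
    q=P[m]; k=q[(q[:,2]>20)&(q[:,2]<34)]
    A=np.c_[k[:,:2],np.ones(len(k))];co=np.linalg.lstsq(A,k[:,2],rcond=None)[0]
    print(t,len(q),cv2.minAreaRect(q[:,:2].astype(np.float32)),"tilt mm/m",(co[:2]*1000).round(1),"z med",np.median(k[:,2]))
E
python3 chk.py 8; python3 - <<'E'
from tray import *
for t in("scene0","scene8","top0","top8"): tray(t)
p=ctrl.sense()["eef_pos"]
for t in("scene8","top8"):
    try: stir(t,p[:2],p[2]-97)
    except Exception as e: print("hidden")
E
```

```text
14.65 [477.78995143 300.46932164 184.90445574] [ 0.10670933  0.88616289 -0.88992594] 0.21251735942683703
scene
red 26 [540.2  59.4] top 32.2 r 40.8 ang 64.0
orange 28 [536.8  81. ] top 31.7 r 60.0 ang 76.0
yellow 20 [569.5  57.8] top 33.4 r 58.7 ang 37.0
green 27 [554.7  74.5] top 31.1 r 61.0 ang 58.0
blue 24 [554.1  45.4] top 31.9 r 39.0 ang 35.0
white 16 [580.4  38.3] top 29.7 r 60.2 ang 15.0
{'red': 93.0, 'orange': 109.0, 'yellow': 113.0, 'green': 114.0, 'blue': 81.0, 'white': 103.0}
top
red 34 [539.6  58. ] top 30.3 r 39.2 ang 64.0
orange 37 [537.2  80.5] top 31.5 r 59.6 ang 76.0
yellow 30 [569.6  56. ] top 29.2 r 57.8 ang 35.0
green 20 [555.8  70.9] top 29.5 r 58.6 ang 55.0
blue 30 [553.3  43. ] top 31.1 r 37.0 ang 33.0
white 32 [579.2  39.7] top 30.6 r 59.4 ang 17.0
{'red': 92.0, 'orange': 109.0, 'yellow': 112.0, 'green': 112.0, 'blue': 80.0, 'white': 102.0}
scene0 1365 ((478.93292236328125, 302.130859375), (153.22256469726562, 112.65495300292969), 85.5799331665039) tilt mm/m [ 5.2 -1.3] z med 28.12172194723894
scene8 1253 ((479.2146301269531, 301.3647766113281), (153.67678833007812, 113.70195770263672), 85.96495056152344) tilt mm/m [11.5 -7.2] z med 28.123988619121747
top0 2444 ((476.95721435546875, 299.8665466308594), (148.7836151123047, 107.5546646118164), 85.85326385498047) tilt mm/m [1.5 1.2] z med 27.63394202330403
top8 1119 ((477.0746765136719, 289.45159912109375), (167.86927795410156, 107.88990020751953), 83.47457122802734) tilt mm/m [ 3.3 -4.1] z med 27.776286306714383
scene8 n 71 36 z [ 91.4 117. ] foot xy side-fit [478.09205689 302.31418726]
top8 n 27 3 z [107.3 113.9] foot xy side-fit None
```

View pics/z8.png

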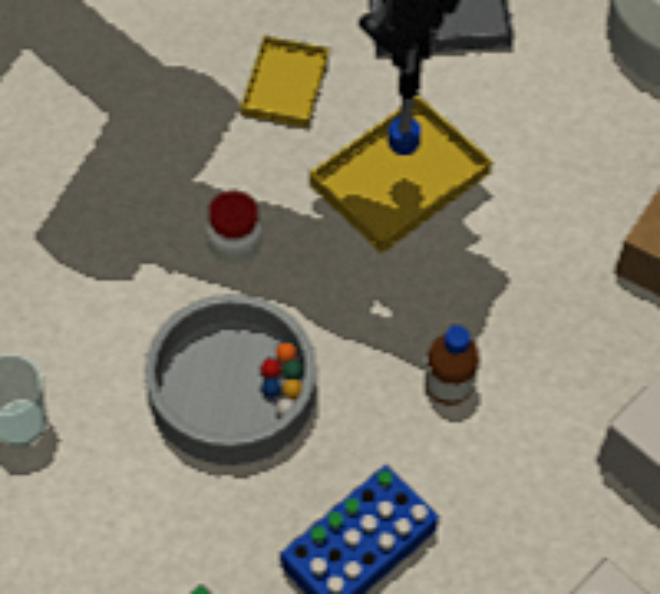

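All six beads are at rest, 80 mm or more from their starts in both views. The foot (405,135) is centred over the tray, with foot (478.1,302.3) against tray (478,302). I'll lower it slowly.

Emit:
carry_out(
  plan=[
    [10,[0,0,6],[0,0,0]],
    [10,[0,0,10],[0,0,0]],
    [10,[0,0,12],[0,0,0]],
    [10,[0,0,10],[0,0,0]],
    [10,[0,0,8],[0,0,0]],
    [10,[0,0,5],[0,0,0]],
    [10,[0,0,3],[0,0,0]],
    [10,[0,0,2],[0,0,0]],
    [10,[0,0,1],[0,0,0]],
    [10,[0,0,0],[0,0,0]],
    [10,[0,0,0],[0,0,0]],
    [10,[0,0,0],[0,0,0]],
  ],
)

```text
time_s: 15.75
eef_pos: [477.8, 301.3, 128.3]
ee_rot: [-0.0, 1.0, 0.0, 0.0]
force: [0.2, 0.3, -1.3]
grip_width: 0.214
```

Emit:
carry_out(
  plan=[
    [10,[0,0,0.5],[0,0,0]],
    [10,[0,0,0.5],[0,0,0]],
    [10,[0,0,0.5],[0,0,0]],
    [10,[0,0,0],[0,0,0]],
    [10,[0,0,0],[0,0,0]],
  ],
)

```text
time_s: 16.17
eef_pos: [477.6, 301.1, 126.5]
ee_rot: [0.0, 1.0, 0.0, -0.0]
force: [-0.5, -0.4, -1.2]
grip_width: 0.214
```

Emit:
carry_out(
  plan=[
    [10,[0,0,0.3],[0,0,0]],
    [10,[0,0,0.3],[0,0,0]],
    [10,[0,0,0.2],[0,0,0]],
    [10,[0,0,0],[0,0,0]],
    [10,[0,0,0],[0,0,0]],
  ],
)

```text
time_s: 16.58
eef_pos: [477.6, 301.2, 125.7]
ee_rot: [0.0, 1.0, 0.0, -0.0]
force: [-0.6, -0.7, -0.8]
grip_width: 0.213
```

```bash
python3 - <<'E'
from tray import *
c=cap("scene","s9");s=ctrl.sense();p=s["eef_pos"];print(p,s["force"])
stir("s9",p[:2],28);tray("s9")
cv2.imwrite("pics/s9z.png",cv2.resize(c["color"][110:200,320:430],None,fx=6,fy=6))
E
```

```text
[477.64121774 301.17386492 125.71037222] [-0.01618331 -0.64113927 -0.7296258 ]
s9 n 64 29 z [31.9 57.6] foot xy side-fit [478.02906346 302.25263546]
s9 1207 ((479.02655029296875, 301.8992614746094), (154.50924682617188, 112.42321014404297), 86.11666870117188) tilt mm/m [ 2.9 -4.4] z med 28.231556207865424
```

View pics/s9z.png

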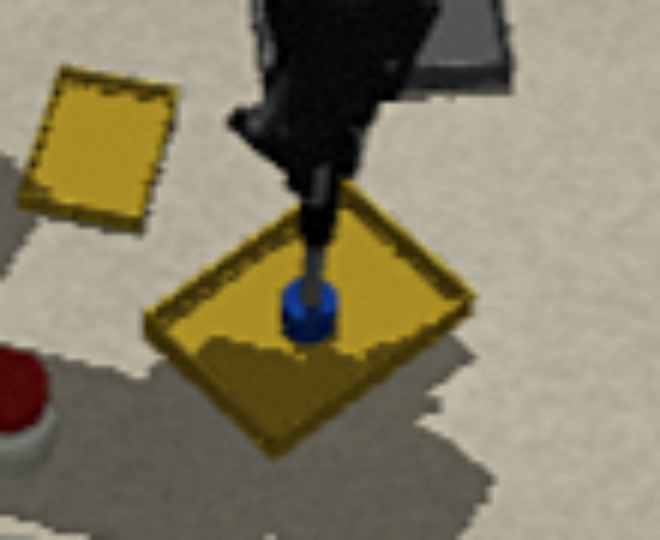

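The foot (310,312) is over the tray's middle and almost down. I'll go on in small steps.

Emit:
carry_out(
  plan=[
    [10,[0,0,0.3],[0,0,0]],
    [10,[0,0,0.2],[0,0,0]],
    [10,[0,0,0],[0,0,0]],
    [10,[0,0,0],[0,0,0]],
  ],
)

```text
time_s: 16.97
eef_pos: [477.7, 301.2, 125.3]
ee_rot: [-0.0, 1.0, 0.0, 0.0]
force: [-0.3, -0.7, 1.2]
grip_width: 0.211
```

Emit:
carry_out(
  plan=[
    [10,[0,0,0.2],[0,0,0]],
    [10,[0,0,0.2],[0,0,0]],
    [10,[0,0,0],[0,0,0]],
    [10,[0,0,0],[0,0,0]],
  ],
)

```text
time_s: 17.3
eef_pos: [477.9, 301.3, 125.3]
ee_rot: [-0.0, 1.0, 0.0, 0.0]
force: [-0.3, 0.6, 5.6]
grip_width: 0.214
```

Contact: the force went from -1.2 to +5.6 N. I'll ease off slightly and open.

Emit:
carry_out(
  plan=[
    [10,[0,0,-0.2],[0,0,0]],
    [10,[0,0,0],[0,0,0]],
    [10,[0,0,0],[0,0,0]],
    [19,[0,0,0],[0,0,0]],
    [22,[0,0,0],[0,0,0]],
    [25,[0,0,0],[0,0,0]],
    [30,[0,0,0],[0,0,0]],
    [40,[0,0,0],[0,0,0]],
    [50,[0,0,0],[0,0,0]],
    [60,[0,0,0],[0,0,0]],
    [60,[0,0,0],[0,0,0]],
    [60,[0,0,0],[0,0,0]],
    [60,[0,0,0],[0,0,0]],
  ],
  grip_force=20,
)

```text
time_s: 18.38
eef_pos: [477.6, 301.2, 125.0]
ee_rot: [0.0, 1.0, 0.0, 0.0]
force: [-0.4, -0.6, 0.5]
grip_width: 0.703
```

```bash
python3 - <<'E'
from tray import *
c=cap("scene","s10");s=ctrl.sense();p=s["eef_pos"];print(p,s["force"],s["grip_width"])
stir("s10",p[:2],28);tray("s10")
cv2.imwrite("pics/s10z.png",cv2.resize(c["color"][110:200,320:430],None,fx=6,fy=6))
E
```

```text
[477.64478833 301.1398455  124.9899576 ] [0.86737821 0.72809839 0.47993432] 0.702264342184206
s10 n 67 36 z [30.7 55.3] foot xy side-fit [476.82346963 303.28282772]
s10 1207 ((478.2203369140625, 303.6226806640625), (157.61410522460938, 120.02735137939453), 83.35416412353516) tilt mm/m [ 9.3 -3.8] z med 28.17309537465985
```

View pics/s10z.png

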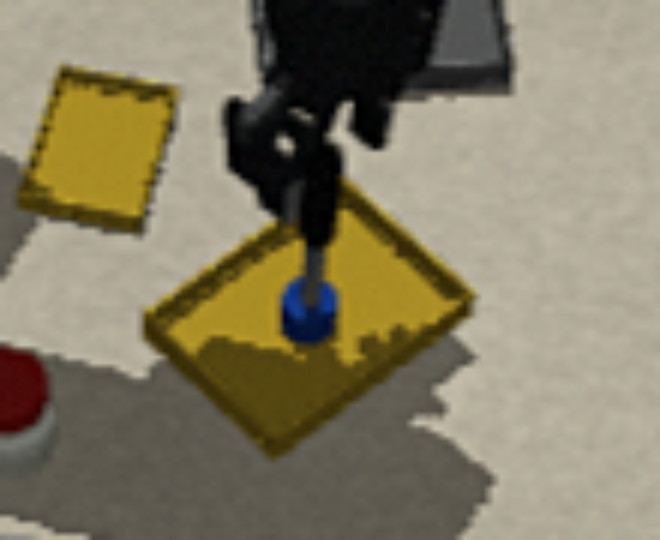

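The stirrer stands on its own (foot at 310,312), the tray has not moved and the fingers are open. I'll open fully and rise straight up.

Emit:
carry_out(
  plan=[
    [75,[0,0,0],[0,0,0]],
    [85,[0,0,0],[0,0,0]],
    [85,[0,0,0],[0,0,0]],
    [85,[0,0,-5],[0,0,0]],
    [85,[0,0,-10],[0,0,0]],
    [85,[0,0,-12],[0,0,0]],
    [85,[0,0,-15],[0,0,0]],
    [85,[0,0,-15],[0,0,0]],
    [85,[0,0,-15],[0,0,0]],
    [85,[0,0,-15],[0,0,0]],
    [85,[0,0,-15],[0,0,0]],
    [85,[0,0,-15],[0,0,0]],
    [85,[0,0,-10],[0,0,0]],
    [85,[0,0,0],[0,0,0]],
    [85,[0,0,0],[0,0,0]],
  ],
)

```text
time_s: 19.68
eef_pos: [477.7, 301.2, 252.2]
ee_rot: [-0.0, 1.0, 0.0, 0.0]
force: [-0.5, -0.6, -0.3]
grip_width: 1.0
```

```bash
python3 chk.py 11; python3 - <<'E'
from tray import *
for t in("scene11","top11"):
    tray(t)
stir("scene11",[478,301],28)
c=load("scene11");P=cloud(c);m=(P[...,2]>170)&(P[...,2]<180)&(np.hypot(P[...,0]-478,P[...,1]-301)<30)
print(m.sum(),P[m].mean(0) if m.any() else '')
E
```

```text
19.6833 [477.6686581  301.18351986 252.22087205] [-0.49477286 -0.59596464 -0.34216516] 1.0002790576284797
scene
red 26 [539.8  59.7] top 32.4 r 40.9 ang 65.0
orange 29 [535.5  80.6] top 32.3 r 59.2 ang 77.0
yellow 16 [570.7  58.8] top 30.5 r 60.3 ang 37.0
green 30 [555.7  72.4] top 31.3 r 59.8 ang 56.0
blue 25 [554.9  45.8] top 31.3 r 39.9 ang 35.0
white 17 [580.9  38.2] top 30.2 r 60.6 ang 15.0
{'red': 93.0, 'orange': 109.0, 'yellow': 114.0, 'green': 113.0, 'blue': 82.0, 'white': 104.0}
top
red 35 [539.4  58.1] top 31.5 r 39.2 ang 64.0
orange 39 [537.7  80.2] top 31.1 r 59.5 ang 75.0
yellow 29 [570.5  56.2] top 29.9 r 58.7 ang 35.0
green 22 [554.3  70.7] top 28.8 r 57.6 ang 56.0
blue 29 [554.3  42.9] top 30.1 r 37.8 ang 32.0
white 29 [578.9  38.5] top 29.6 r 58.8 ang 15.0
{'red': 92.0, 'orange': 109.0, 'yellow': 113.0, 'green': 111.0, 'blue': 81.0, 'white': 102.0}
scene11 1208 ((475.4974670410156, 301.423583984375), (155.1538848876953, 121.23860931396484), 83.81380462646484) tilt mm/m [ 4.4 -0.4] z med 28.25578317784027
top11 1293 ((470.77740478515625, 273.4310302734375), (122.86576843261719, 114.78742218017578), 89.60215759277344) tilt mm/m [-2.7 -7.7] z med 27.760221779971516
scene11 n 67 30 z [30.6 57.3] foot xy side-fit [478.56342097 303.15492334]
31 [479.46747261 301.50779391 175.49917904]
```

View pics/scene11.png

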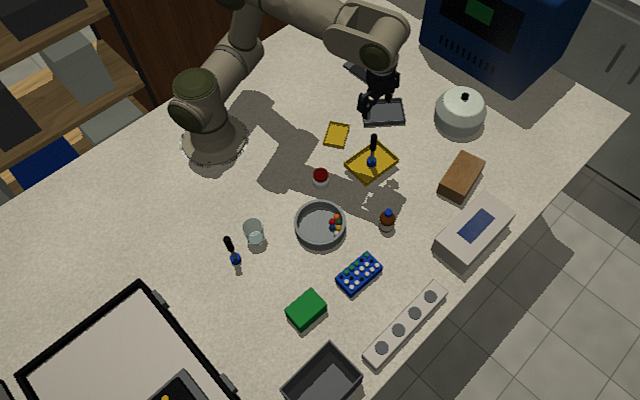

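The stirrer stands upright in the tray at (372,160), the tray is level, the beads are at rest and nothing else has moved. I'll hand in.

```bash
python3 -c "
from rig import ctrl
print(ctrl.finish_job())"
```

```text
the job is handed in; nothing more can be done
None
```

I took the right-hand stirrer by its handle and swept its foot clockwise, about 270° round the bath. I then set it down slowly in the middle of the larger yellow tray, let go and rose clear. I handed the job in at about 20 s.

Last checks:
- **Beads:** both cameras found all six beads at rest in the bath, 81–114 mm from where they started. The fingers stayed well above them throughout.
- **Stirrer:** it stands upright, with its handle top at about (479.5, 301.5) and its foot at about (478.6, 303), within 2 mm of the tray's middle. It touched down with about 7 N.
- **Tray:** the tray floor is at 28 mm and level within noise. In the last pictures the arm and stirrer hid part of the tray, so its outline fit there was poor. The clear scene-camera fits before release agreed within 1 mm, and the tray looks unmoved.
- **Other things:** nothing else looks moved in the last scene picture, but I did not measure them one by one.

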